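# Centre-mark a cover plate with an automatic punch

### The arm

A 6-joint arm with a two-finger parallel gripper is mounted at the origin on the work surface. World frame = base frame: x ahead of the robot, y to its left, z up, the work surface at z = 0. Lengths are in m, angles in degrees, forces in N, time in s.
With the tool pointing down it reaches from about 0.35 to 0.875 m from the base axis. Payload 4.2 kg.
Tool frame: the origin (TCP) lies at the centre of the arm's flange, where the gripper is bolted on; the fingertips stand 182 mm ahead of it and the grasp point (between the pads) lies 164 mm ahead of it (r.nose_length is the distance from the TCP to the fingertips, in m); z points along the fingers, y is the line along which they close (so a half turn about z gives the same grasp; the last joint's range is limited). The gripper opens to 87 mm and grips with 3 to 60 N. Pads are 19 mm wide; open, the fingers measure 117 mm over their backs; the gripper's body (75 mm by 190 mm) begins 51 mm behind the grasp point.
Start: joints at [78.587, 22.042, 0.453, 0, -68.411, -14.817], TCP at [0.276, 0.561, 0.405] pointing down, gripper open.
Joint ranges: [-179.83, 179.83], [-69.29, 118.12], [-61.27, 80.66], [-181.25, 117.63], [-171.15, -9.14], [-177.46, 177.46]. Speed limits (degrees/s): [159.86, 159.86, 180, 180, 180, 180].

### API

Orientations are given as a 3x3 rotation matrix whose columns are the frame's x, y, z axes.
In Python, from station import r, vision gives the robot as it stands. The module is installed in compiled form; this text tells all that it offers.
- The arm moves only by the shell command python3 -m creep 'ROWS'. ROWS is JSON, a list of rows, each a list of 7 numbers: the opening, from -1 (shut) to 1 (fully open), then the shift along the tool's x, y, z in mm, then the turn, a rotation vector about the tool's x, y, z in degrees. A call has 1 to 8 rows; each row is the pose to reach, as a shift and turn from the pose commanded when the call began, along the tool's axes at that moment; what a row does not reach only later rows make up. A row lasts 1/12 s, in which the tool goes at most 41.7 mm and 7.16 degrees, less where a joint would pass 70% of its speed; a pose out of reach is approached as far as the arm can. A call with a gripper value outside its range is refused whole. The fingers move at their own pace and stop on an object; the grip force is fixed at half the most. Time passes only in rows, so rows that repeat a pose let the fingers close. It gives the time, the measured TCP pose, the force, the opening and the grip force at its end, in the units of the state.
- r.sense(): the state, without advancing time (a new reading comes with each control period).
- vision.capture(name): name is "scene" or "side" or "wrist"; returns (picture, depth): 420x560x3 uint8, red, green, blue; 420x560 float32, m along the optical axis (not along the pixel's ray), 0 where there is no reading.
- vision.camera_model(name): a dict with "vertical_fov" (degrees; the focal length in pixels is half the picture's height over the tangent of half this angle, whatever the lens; pixels are square), "cx", "cy" (the principal point, pixels), "extrinsics" (4x4, takes a point from camera to world coordinates); the wrist camera has in their place "mount" (4x4, takes a point from camera to tool coordinates, whose origin is the TCP and whose axes are the flange's). Camera axes: x right, y down, z forward; pixel columns grow to the right and rows downward; lengths in m; the calibration is good to about 2 mm. A picture is of the moment at which its call begins: read the wrist's pose just before it. camera_model takes no time and is no camera call.
- r.finish_job(): hands the job in; it is judged then, once.
Trained networks look in the newest picture that a camera, given by its name, has taken for a name from the list of things; names that differ only in an ending like _2 or _b are one class to them, and where a whole thing is asked for, a point or a joint stands for the part that bears it (a point fixed in the world has none). Each returns a list of dicts, best first, with "conf" (0 to 1); they miss things now and then, are a little off and sometimes report something else, mostly with a low value. They report only what shows in the picture. A call takes as long as a camera call. They do not tell look-alikes from the thing itself.
- vision.find_in(camera, thing): "uv" ([column, row] in pixels, amid what is visible of it).
- vision.cut_out(camera, thing): "region" (420x560 bool, what is visible of it) and "uv" ([column, row] in pixels, amid what is visible of it).
The state is a dict: "time_s": time; "joints": joint angles; "joint_velocities": joint speeds; "effort": joint torques, N m; "tcp_pos": TCP position; "ee_rot": TCP orientation; "wrist_force": force on the tool from outside, world axes, zero at the start; "moment": the same for the moment, N m; "gripper_width": opening from 0.0 (shut) to 1.0 (fully open); "gripper_force": force on a finger pad.
Only numpy, scipy, OpenCV 4.12 (cv2) and the standard library are available. Lean on these libraries where they do the work, as an engineer would, in place of code of your own. Each camera call takes 0.05 s, during which the arm holds its last target. There are 200 camera calls.

### The job

Take the automatic centre punch out of its wooden stand, put its tip down the hole of the steel guide block on the marking jig, and press it straight down until the spring trips with a snap, easing off as soon as it does instead of ramming it against its stop; let it trip nowhere else. Then put it back upright in the stand with its collar fully down, let go, and leave the other things on the bench alone.

Things in the scene. Friction and masses are not known exactly. Their poses are not given: they have to be found in the camera images.
- punch: Automatic centre punch, round, metal, upright in the stand (z up). Origin: centre of the underside of its collar (32 mm across, z 0 to 8 mm). Below: tapered nose, 14 to 10 mm wide, to z = -16 mm; from it a sprung steel stem, 8 mm wide, ending in a 5 mm long cone with a blunt 3 mm end. The stem's end lies 40 to 56 mm below the origin: set by a screw, not known.
- punch_grip (a point): Middle of the punch's dark round grip barrel, on its axis, 33 mm above punch. The barrel is 16 mm across and reaches 25 mm either way along the axis, from the collar up to the brass cap (17 mm across, 14 mm long, top 39 mm above this point). Any grasp yaw will do; fingertips can bear down on the collar. The punch weighs 0.2 to 0.35 kg.
- trip (a joint): Trip carriage inside the punch, in m: 0 = cocked, 0.004 = tripped (over 0.003 counts). The stem yields from about 3 N; the push rises to about 12.5 N at 7 mm of stem travel, then it trips: the carriage jumps and the force drops at once by up to 4 N. Pressed on, the stem goes rigid at 11.6 mm. It stays tripped until the push has fallen to about 3.5 N, then cocks itself.
- guide (a point): Point on the aluminium plate at the bottom of the guide hole, on its vertical axis, where the tip must press. The guide block is dark steel, 36 x 36 mm, its top 10 mm above this point; the hole is straight, 10 mm across. A clamp strap runs from the block to a black knob (14 mm across, top 17 mm above this point) 60 mm from the hole.
- jig: The marking jig, fixed to the bench: a grey base 135 x 105 x 14 mm, with the cover plate and the steel guide block on it. Origin: centre of its underside; the hole's axis lies at x = +12, y = -15 mm, the plate's top at z = 20 mm.
- plate: The aluminium cover plate to be marked, 105 x 80 x 6 mm, clamped flat on the jig's base, fixed. Origin: centre of its underside.
- holder_mouth (a point): Centre of the hole in the top of the wooden stand, level with its top. The stand is a dark wooden block, 60 x 60 mm, 65 mm high, fixed, on a foot 85 mm square; the hole is vertical, 18 mm across and 61 mm deep, so that the tip hangs free and the collar rests on the top.
- solder_tin: Bystander: flat round tin of wire, 68 mm across, 28 mm high, loose. Origin: centre of its underside.
- screwdriver: Bystander: a screwdriver lying on the bench, about 0.2 m long, loose.
- parts_bin: Bystander: open yellow plastic bin 120 x 90 x 55 mm, loose. Origin: centre of its underside.
Things that resemble listed ones, but are neither listed nor needed, are in the scene too. Of the things that look like the jig, the smaller one is meant.

How it is judged (in metres and radians):
On the way, in this order (a step that is already met when the one before it is completed fails the run):
1. the punch is lifted out of the stand: its collar at least 56 mm above the stand's top (z of punch in the frame of holder_mouth above 0.056 m), for 0.05 s.
2. the punch trips (trip over 3 mm) while its tip presses the plate in the guide hole with over 2 N, the punch within 7 mm of the hole's axis and upright within 0.12 rad (value of joint trip above 0.003 m and horizontal distance between punch and guide below 0.007 m and angle between punch's own z axis and vertical below 0.12 rad and contact force between punch and plate above 2 N), for 0.03 s.
At the end, for the whole second after the job is handed in: The punch stands in the stand again: collar within 3 mm of the stand's top, on the hole's axis within 6 mm, upright within 0.06 rad, cocked (trip under 1 mm), at rest and released (horizontal distance between punch and holder_mouth below 0.006 m and z of punch in the frame of holder_mouth between -0.003 and 0.003 m and angle between punch's own z axis and vertical below 0.06 rad and value of joint trip below 0.001 m and linear speed of punch below 0.02 m/s and contact force between punch and the fingers below 0.1 N); the robot touches nothing.
It fails at once if the punch is tripped away from the guide hole or crooked (its collar more than 7 mm off the hole's axis, or tilted more than 0.12 rad) (value of joint trip above 0.003 m and not (horizontal distance between punch and guide below 0.007 m and angle between punch's own z axis and vertical below 0.12 rad)).
It fails at once if the punch is rammed: over 25 N between punch and jig (contact force between punch and jig above 25 N).
It fails at once if a bystander is moved by more than 20 mm (distance of any of solder_tin, screwdriver, parts_bin from where it was at the start of the episode above 0.02 m).
It also fails if it takes over 64 s, if anything falls off the work surface, if the arm or the gripper's body presses on something with over 40 N, if the wrist force passes 120 N, or if a joint passes its speed limit or range.

## Working session

There is one attempt and no reset: what is moved stays moved. The work goes in short steps, Python scripts to look and compute and a shell command to move; the robot and the scene stay as the last step left them, time stands still between calls to the robot, and variables do not carry over. Pictures are saved under pics/ and viewed, at most 10 in all, crops included, and the job is handed in when it is done.

```bash
mkdir -p pics
cat > h.py <<'E'
import numpy as np, cv2
from station import r, vision
def cap(c):
    s=r.sense(); p,d=vision.capture(c); m=vision.camera_model(c)
    if 'mount' in m:
        T=np.eye(4);T[:3,:3]=s['ee_rot'];T[:3,3]=s['tcp_pos'];E=T@np.array(m['mount'])
    else: E=np.array(m['extrinsics'])
    f=210/np.tan(np.radians(m['vertical_fov'])/2)
    return p,d,E,f,m['cx'],m['cy']
def cloud(C):
    p,d,E,f,cx,cy=C
    v,u=np.mgrid[:420,:560]
    P=np.stack([(u-cx)/f*d,(v-cy)/f*d,d,np.ones_like(d)],-1)@E.T
    P=P[...,:3]; P[d==0]=np.nan
    return P
def save(p,n): cv2.imwrite('pics/'+n,p[...,::-1])
E
python3 - <<'E'
from h import *
print(r.sense())
for c in('scene','side'):
    C=cap(c);save(C[0],c+'0.png');P=cloud(C)
    np.save(c+'P.npy',P)
    print(c,C[2].round(3).tolist())
    for t in('punch','jig','plate','guide','holder_mouth','solder_tin','screwdriver','parts_bin'):
        try:
            for o in vision.find_in(c,t)[:4]:
                u,v=map(int,np.round(o['uv'])); print(c,t,o['conf'],u,v,P[v,u].round(3))
        except Exception as e: print(t,e)
E
```

```text
{'time_s': 0.0, 'joints': array([ 7.85858016e+01,  2.20899218e+01,  3.77978071e-01, -3.09222861e-02,
       -6.84105205e+01, -1.48165282e+01]), 'joint_velocities': array([ 0.00268722,  0.0124283 , -0.06257339,  0.14351103,  0.0535575 ,
       -0.01630094]), 'effort': array([ 5.42653306e-04, -3.90661883e+01,  1.87398398e+01,  4.21961993e+00,
        1.08264835e-02, -2.04266053e-04]), 'tcp_pos': array([0.2761131 , 0.56045689, 0.4036507 ]), 'ee_rot': array([[ 8.96933472e-01, -4.42164573e-01, -9.14890152e-04],
       [-4.42165515e-01, -8.96931254e-01, -1.99576691e-03],
       [ 6.18638539e-05,  2.19460302e-03, -9.99997590e-01]]), 'wrist_force': array([ 0.37402812,  0.35908741, -0.09285094]), 'moment': array([ 0.0194721 , -0.01666096, -0.01609608]), 'gripper_force': 0.0, 'gripper_width': 1.0001063288359964}
scene [[0.482, 0.507, -0.714, 1.225], [0.876, -0.27, 0.4, -0.397], [0.01, -0.818, -0.575, 0.665], [0.0, 0.0, 0.0, 1.0]]
scene punch 0.49 228 233 [ 0.541 -0.148  0.097]
scene jig 0.83 331 172 [0.313 0.311 0.024]
scene jig 0.75 336 210 [0.5   0.197 0.023]
scene plate 0.66 332 167 [0.292 
[... 377 characters left out ...]
[ 0.505 -0.421  0.004]
side [[0.817, -0.367, 0.444, 0.054], [-0.576, -0.531, 0.622, -0.681], [0.007, -0.764, -0.646, 0.794], [0.0, 0.0, 0.0, 1.0]]
side punch 0.53 314 242 [ 0.532 -0.151  0.095]
side punch 0.33 339 190 [0.776 0.028 0.03 ]
side jig 0.86 223 200 [0.465 0.179 0.034]
side jig 0.69 132 201 [0.247 0.311 0.043]
side plate 0.97 125 200 [0.232 0.329 0.042]
side plate 0.7 216 201 [0.453 0.201 0.021]
side guide 0.85 132 205 [0.242 0.304 0.035]
side guide 0.78 221 202 [0.459 0.179 0.03 ]
side holder_mouth 0.71 313 265 [ 0.519 -0.168  0.038]
side solder_tin 0.93 338 191 [0.77  0.026 0.03 ]
side screwdriver 0.56 200 168 [0.491 0.378 0.022]
side parts_bin 0.73 390 342 [ 0.537 -0.411  0.005]
```

View pics/scene0.png

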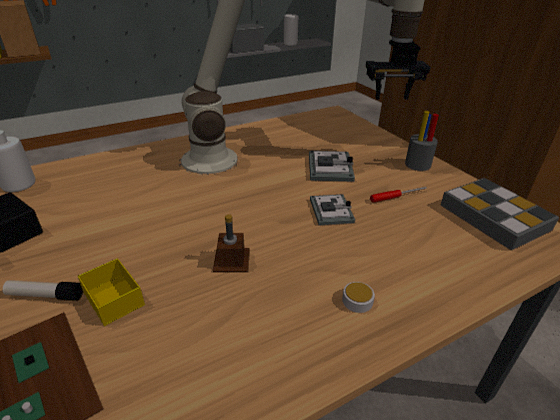

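View pics/side0.png

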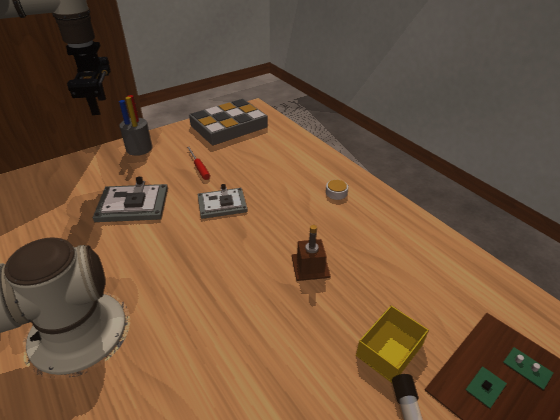

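Two things look like the jig. The one at scene (331,165) / side (132,201) is bigger. The one at scene (332,209) / side (222,202) is smaller, so it should be the one meant. I'll measure both and check in one crop.

Run:
```python
from h import *
for c in('scene','side'):
    C=cap(c);P=cloud(C)
    print(c,'f',C[3])
    for t in('jig','punch','holder_mouth'):
        for o in vision.cut_out(c,t)[:2]:
            m=o['region']; Q=P[m]; Q=Q[~np.isnan(Q[:,0])]; 
            if t=='jig':
                Q=Q[(Q[:,2]>.008)&(Q[:,2]<.045)]
                med=np.median(Q,0); Q=Q[np.linalg.norm(Q-med,axis=1)<.15]
                print(c,t,o['conf'],np.round(o['uv']),cv2.minAreaRect((Q[:,:2]*1000).astype(np.float32)))
            else:
                print(c,t,o['conf'],o['uv'],m.sum(),np.percentile(Q,[2,50,98],axis=0).round(3).tolist())
    if c=='side':
        cr=np.hstack([cv2.resize(C[0][170:230,90:170],(400,300),interpolation=2),cv2.resize(C[0][170:230,180:260],(400,300),interpolation=2)])
        cr=np.vstack([cr,cv2.resize(C[0][220:280,250:356],(800,300),interpolation=2)])
        save(cr,'crop1.png')
```

```text
scene f 392.8672206626188
scene jig 0.95 [333. 167.] ((253.6875, 350.5814514160156), (145.87086486816406, 198.27731323242188), 59.23383331298828)
scene jig 0.62 [333. 210.] ((473.2097473144531, 201.6126708984375), (105.87570190429688, 137.6676788330078), 67.93438720703125)
scene punch 0.53 [229.2, 232.0] 246 [[0.524, -0.156, 0.067], [0.54, -0.145, 0.094], [0.549, -0.131, 0.138]]
scene holder_mouth 0.85 [232.6, 257.1] 1112 [[0.504, -0.188, 0.004], [0.556, -0.151, 0.033], [0.584, -0.098, 0.067]]
scene holder_mouth 0.53 [113.9, 291.1] 2590 [[0.462, -0.469, 0.002], [0.511, -0.422, 0.023], [0.593, -0.371, 0.056]]
side f 419.32718537421516
side jig 0.97 [131. 204.] ((253.92181396484375, 349.7736511230469), (155.91766357421875, 189.03298950195312), 59.435089111328125)
side jig 0.71 [223. 200.] ((471.779296875, 201.4264678955078), (108.93170166015625, 135.39552307128906), 68.61579132080078)
side punch 0.51 [313.3, 240.0] 228 [[0.52, -0.158, 0.067], [0.529, -0.148, 0.094], [0.545, -0.131, 0.138]]
side holder_mouth 0.68 [312.1, 265.0] 1118 [[0.484, -0.191, 0.002], [0.517, -0.162, 0.034], [0.564, -0.101, 0.067]]
```

View pics/crop1.png

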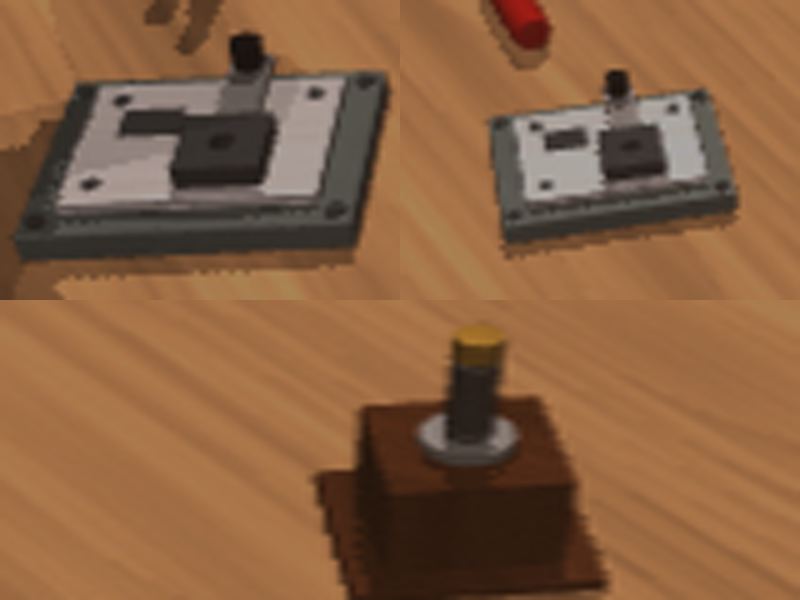

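The smaller jig (side 222,202, measured about 136 x 106 mm) matches the stated size. The other measures about 190 x 150 mm, so it's a look-alike. The punch stands at about (0.536, -0.147) with its collar at z of about 0.066. On the way there I'll look at the jig with the wrist camera.

```bash
python3 -m creep '[[1,30,21,0,0,0,0],[1,60,42,0,0,0,0],[1,92,65,0,0,0,0],[1,125,88,0,0,0,0],[1,158,111,0,0,0,0],[1,190,134,0,0,0,0],[1,222,157,0,0,0,0],[1,254,180,0,0,0,0]]'; python3 -m creep '[[1,20,14,0,0,0,0],[1,36,26,0,0,0,0],[1,44,31,0,0,0,0],[1,44,31,0,0,0,0]]'
python3 - <<'E'
from h import *
C=cap('wrist');save(C[0],'w1.png');P=cloud(C);np.save('w1P.npy',P);np.save('w1.npy',C[0])
print(C[2].round(3),C[3])
for t in('jig','plate','guide'):
    for o in vision.cut_out('wrist',t)[:2]:
        Q=P[o['region']];Q=Q[~np.isnan(Q[:,0])];print(t,o['conf'],o['uv'],np.percentile(Q,[2,50,98],axis=0).round(3).tolist(),cv2.minAreaRect((Q[Q[:,2]>.008][:,:2]*1000).astype(np.float32)))
E
```

```text
time_s: 1.97
tcp_pos: [0.4249, 0.2851, 0.4051]
ee_rot: [[0.897, -0.442, 0.001], [-0.442, -0.897, 0.001], [0.0, -0.001, -1.0]]
wrist_force: [1.0, -0.1, -0.3]
gripper_width: 1.0
gripper_force: 0.0
time_s: 2.3
tcp_pos: [0.4509, 0.2384, 0.4049]
ee_rot: [[0.896, -0.444, 0.0], [-0.444, -0.896, 0.0], [0.0, -0.0, -1.0]]
wrist_force: [-0.1, 0.2, -0.6]
gripper_width: 0.999
gripper_force: 0.0
[[-0.444 -0.869 -0.218  0.509]
 [-0.896  0.431  0.109  0.209]
 [-0.001  0.243 -0.97   0.384]
 [ 0.     0.     0.     1.   ]] 323.8947942840867
jig 0.78 [298.9, 149.3] [[0.403, 0.143, 0.012], [0.475, 0.202, 0.019], [0.539, 0.262, 0.031]] ((469.41217041015625, 203.23834228515625), (105.58226776123047, 135.14614868164062), 68.32273864746094)
jig 0.56 [263.6, 297.4] [[0.284, 0.249, 0.005], [0.324, 0.32, 0.019], [0.361, 0.382, 0.029]] ((390.27447509765625, 289.0792541503906), (150.56185913085938, 196.37649536132812), 70.493408203125)
plate 0.57 [250.3, 310.3] [[0.289, 0.269, 0.02], [0.322, 0.341, 0.027], [0.342, 0.369, 0.03]] ((391.981689453125, 300.2396240234375), (109.79403686523438, 192.1550750732422), 76.45957946777344)
guide 0.94 [266.8, 299.0] [[0.283, 0.246, 0.005], [0.324, 0.319, 0.019], [0.365, 0.381, 0.029]] ((391.79949951171875, 288.2529296875), (150.59866333007812, 199.80331420898438), 70.493408203125)
guide 0.58 [300.9, 145.6] [[0.402, 0.143, 0.012], [0.474, 0.202, 0.019], [0.539, 0.262, 0.031]] ((469.41217041015625, 203.23834228515625), (105.58226776123047, 135.14614868164062), 68.32273864746094)
```

View pics/w1.png

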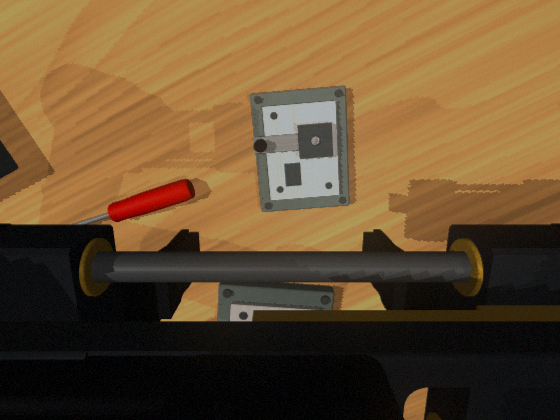

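The picture shows the smaller jig with the guide hole at pixel (316,141) and the strap's knob at (260,146). I'll compute the hole's position and check its geometry, then move over the stand.

```bash
cat >> h.py <<'E'
def ray(C,u,v,z):
    p,d,E,f,cx,cy=C
    q=E[:3,:3]@np.array([(u-cx)/f,(v-cy)/f,1]); o=E[:3,3]
    return o+q*(z-o[2])/q[2]
def move(xyz):
    "tool-axes shift (mm) for world TCP target"
    s=r.sense(); return (np.array(s['ee_rot']).T@(np.array(xyz)-s['tcp_pos'])*1000).round(1)
E
python3 - <<'E'
from h import *
C=cap('wrist');p=C[0]
g=ray(C,316,141,.03);k=ray(C,260,146,.037)
print(g,k,np.linalg.norm(g[:2]-k[:2]),'to centre',np.linalg.norm(g[:2]-[.471,.2025]))
# dark block centroid
b=p[110:175,285:345].sum(2); m=(b<180).astype(np.uint8)
n,l,st,ce=cv2.connectedComponentsWithStats(m); print(st,ce+[285,110])
P=cloud(C); Q=P[115:165,290:340].reshape(-1,3);Q=Q[(Q[:,2]>.026)]
print(len(Q),np.median(Q,0),cv2.minAreaRect((Q[:,:2]*1000).astype(np.float32)))
print('move',move([.50,-.12,.40]))
E
```

```text
[0.47337244 0.18671179 0.03      ] [0.49548109 0.242604   0.037     ] 0.06010600750465193 to centre 0.015965467771661544
[[   0    0   60   65 3895]
 [  35   25    1    1    1]
 [  33   32    3    2    3]
 [  37   32    1    1    1]] [[314.49319641 142.0012837 ]
 [320.         135.        ]
 [319.         142.66666667]
 [322.         142.        ]]
1096 [0.47566128 0.18479016 0.02953757] ((477.09173583984375, 190.03915405273438), (47.4498176574707, 36.04265594482422), 68.33656311035156)
move [203.9 301.8   4.7]
```

```bash
python3 -m creep '[[1,20,30,0,0,0,0],[1,43,63,0,0,0,0],[1,66,97,0,0,0,0],[1,89,131,0,0,0,0],[1,112,165,0,0,0,0],[1,135,199,0,0,0,0],[1,156,231,0,0,0,0],[1,176,261,0,0,0,0]]'; python3 -m creep '[[1,16,23,0,0,0,0],[1,28,41,0,0,0,0],[1,28,41,0,0,0,0],[1,28,41,0,0,0,0]]'
python3 - <<'E'
from h import *
C=cap('wrist');save(C[0],'w2.png');P=cloud(C)
for o in vision.cut_out('wrist','punch')[:2]:
    Q=P[o['region']];Q=Q[~np.isnan(Q[:,0])];print(o['conf'],o['uv'],o['region'].sum(),np.percentile(Q,[2,50,98],axis=0).round(3).tolist())
m=(abs(P[...,0]-.535)<.06)&(abs(P[...,1]+.147)<.06)
for lo,hi in((.058,.069),(.07,.077),(.120,.145)):
    mm=m&(P[...,2]>lo)&(P[...,2]<hi);Q=P[mm];v,u=np.nonzero(mm)
    print(lo,len(Q),Q.mean(0) if len(Q) else 0,u.mean(),v.mean(),cv2.minAreaRect((Q[:,:2]*1000).astype(np.float32)))
E
```

```text
time_s: 3.22
tcp_pos: [0.4929, -0.0733, 0.405]
ee_rot: [[0.898, -0.441, 0.001], [-0.441, -0.898, 0.0], [0.0, -0.0, -1.0]]
wrist_force: [0.4, 1.4, -0.3]
gripper_width: 1.0
gripper_force: 0.0
time_s: 3.55
tcp_pos: [0.5, -0.1214, 0.4044]
ee_rot: [[0.897, -0.443, -0.001], [-0.443, -0.897, 0.0], [-0.001, 0.0, -1.0]]
wrist_force: [0.0, 0.3, -0.4]
gripper_width: 0.999
gripper_force: 0.0
0.75 [285.8, 150.6] 903 [[0.52, -0.156, 0.065], [0.535, -0.143, 0.074], [0.546, -0.127, 0.138]]
0.058 2915 [ 0.53280336 -0.14168983  0.06457822] 284.20205831903945 149.33722126929675 ((531.4664916992188, -141.3909149169922), (59.94684600830078, 60.11914825439453), 62.550662994384766)
0.07 433 [ 0.53608179 -0.14287114  0.0725498 ] 283.891454965358 146.62355658198615 ((533.1763305664062, -141.8018341064453), (31.579776763916016, 27.78741455078125), 72.74610900878906)
0.12 393 [ 0.53219005 -0.14156436  0.135962  ] 285.3765903307888 158.38167938931298 ((531.8308715820312, -141.53575134277344), (16.054161071777344, 16.051969528198242), 18.512134552001953)
```

View pics/w2.png

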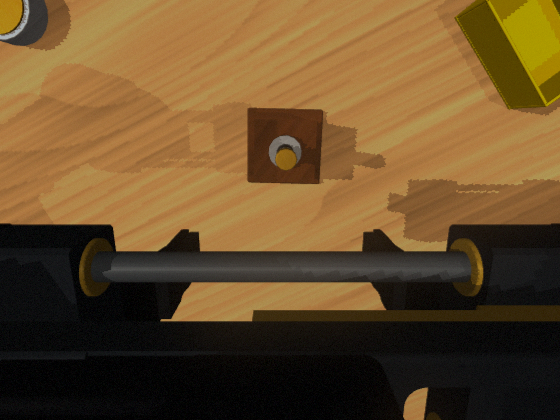

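The stand's top is centred at (0.5315, -0.1414), 60 x 60 mm at z 0.0646, and the brass cap is at pixel (285,157) directly above it. These match. Now I'll descend so the fingertips sit just above the collar.

```bash
python3 -m creep '[[1,20,2,0,0,0,0],[1,38,4,0,0,0,0],[1,38,4,20,0,0,0],[1,38,4,50,0,0,0],[1,38,4,80,0,0,0],[1,38,4,108,0,0,0],[1,38,4,128,0,0,0],[1,38,4,138,0,0,0]]'; python3 -m creep '[[1,0,0,4,0,0,0],[1,0,0,7,0,0,0],[1,0,0,8,0,0,0],[1,0,0,8,0,0,0],[1,0,0,8,0,0,0]]'
```

```text
time_s: 4.32
tcp_pos: [0.5314, -0.1401, 0.264]
ee_rot: [[0.898, -0.44, -0.005], [-0.44, -0.898, 0.0], [-0.005, 0.002, -1.0]]
wrist_force: [-1.5, 0.4, 0.0]
gripper_width: 0.998
gripper_force: 0.0
time_s: 4.73
tcp_pos: [0.5325, -0.1417, 0.26]
ee_rot: [[0.897, -0.442, 0.003], [-0.442, -0.897, -0.0], [0.002, -0.001, -1.0]]
wrist_force: [-0.8, 0.1, -0.0]
gripper_width: 0.998
gripper_force: 0.0
```

```bash
python3 -m creep '[[1,0,0,3,0,0,0],[0.4,0,0,3,0,0,0],[-0.2,0,0,3,0,0,0],[-0.6,0,0,3,0,0,0],[-1,0,0,3,0,0,0],[-1,0,0,3,0,0,0],[-1,0,0,3,0,0,0],[-1,0,0,3,0,0,0]]'; python3 -m creep '[[-1,0,0,0,0,0,0],[-1,0,0,0,0,0,0],[-1,0,0,0,0,0,0]]'
```

```text
time_s: 5.4
tcp_pos: [0.5321, -0.1418, 0.2558]
ee_rot: [[0.897, -0.442, 0.0], [-0.442, -0.897, -0.0], [0.0, -0.0, -1.0]]
wrist_force: [-0.1, -0.4, -0.7]
gripper_width: 0.554
gripper_force: 0.0
time_s: 5.65
tcp_pos: [0.5321, -0.1418, 0.2557]
ee_rot: [[0.897, -0.442, -0.0], [-0.442, -0.897, 0.0], [-0.0, 0.0, -1.0]]
wrist_force: [-0.1, -1.2, 0.1]
gripper_width: 0.321
gripper_force: 0.0
```

```bash
python3 -m creep '[[-1,0,0,-1,0,0,0],[-1,0,0,-1,0,0,0],[-1,0,0,-1,0,0,0],[-1,0,0,-1,0,0,0],[-1,0,0,-1,0,0,0],[-1,0,0,-1,0,0,0]]'
```

```text
time_s: 6.15
tcp_pos: [0.5322, -0.1418, 0.2569]
ee_rot: [[0.897, -0.442, 0.0], [-0.442, -0.897, -0.0], [0.0, -0.0, -1.0]]
wrist_force: [0.5, 1.4, 1.4]
gripper_width: 0.175
gripper_force: 32.8
```

```bash
python3 -m creep '[[-1,0,0,-8,0,0,0],[-1,0,0,-20,0,0,0],[-1,0,0,-35,0,0,0],[-1,0,0,-50,0,0,0],[-1,0,0,-65,0,0,0],[-1,0,0,-80,0,0,0],[-1,0,0,-92,0,0,0],[-1,0,0,-100,0,0,0]]'; python3 -m creep '[[-1,0,0,0,0,0,0],[-1,0,0,0,0,0,0],[-1,0,0,0,0,0,0]]'
python3 - <<'E'
from h import *
for c in('wrist','side'):
  C=cap(c);save(C[0],c+'3.png');P=cloud(C)
  s=r.sense(); g=s['tcp_pos'];print(g)
  m=(np.linalg.norm(P[...,:2]-g[:2],axis=-1)<.035)&(P[...,2]>.09)&(P[...,2]<.19)
  for lo in np.arange(.1,.19,.01):
    mm=m&(P[...,2]>lo)&(P[...,2]<lo+.01);Q=P[mm]
    if len(Q): print(c,lo.round(3),len(Q),Q.mean(0).round(4),np.ptp(Q,axis=0).round(3))
# stand mouth
  m=(np.linalg.norm(P[...,:2]-[.532,-.1415],axis=-1)<.04)&(P[...,2]<.068)&(P[...,2]>.06)
  Q=P[m]; print(c,len(Q),cv2.minAreaRect((Q[:,:2]*1000).astype(np.float32)) if len(Q) else 0)
print(move([.475,.1855,.357]))
E
```

```text
time_s: 6.82
tcp_pos: [0.5319, -0.1418, 0.358]
ee_rot: [[0.897, -0.442, 0.001], [-0.442, -0.897, 0.0], [0.001, -0.0, -1.0]]
wrist_force: [-0.1, -0.2, -2.4]
gripper_width: 0.174
gripper_force: 32.8
time_s: 7.07
tcp_pos: [0.5316, -0.1418, 0.3556]
ee_rot: [[0.897, -0.442, -0.002], [-0.442, -0.897, 0.0], [-0.002, 0.001, -1.0]]
wrist_force: [0.3, -0.3, -2.9]
gripper_width: 0.177
gripper_force: 32.8
[ 0.53170493 -0.14176623  0.35554172]
wrist 0.16 148 [ 0.5425 -0.1476  0.1673] [0.014 0.023 0.007]
wrist 0.17 892 [ 0.5394 -0.1459  0.1731] [0.019 0.029 0.01 ]
wrist 0.18 490 [ 0.5384 -0.1453  0.1851] [0.018 0.03  0.01 ]
wrist 3797 ((532.5689697265625, -141.83908081054688), (60.104312896728516, 58.13227462768555), 62.23075485229492)
[ 0.53180681 -0.14176816  0.35556869]
side 0.12 4 [ 0.5314 -0.1437  0.1266] [0.004 0.002 0.005]
side 0.13 10 [ 0.5302 -0.1453  0.1357] [0.006 0.005 0.008]
side 0.14 10 [ 0.5299 -0.144   0.1455] [0.004 0.009 0.008]
side 0.15 5 [ 0.5291 -0.1451  0.1529] [0.005 0.009 0.003]
side 0.16 27 [ 0.5239 -0.1515  0.1673] [0.024 0.023 0.006]
side 0.17 27 [ 0.5234 -0.1546  0.1752] [0.019 0.02  0.01 ]
side 0.18 3 [ 0.521  -0.1562  0.1815] [0.013 0.008 0.003]
side 444 ((532.7672119140625, -142.95596313476562), (63.51899719238281, 60.073238372802734), 62.40961837768555)
[-195.7 -268.4   -1.2]
```

```bash
python3 -m creep '[[-1,-15,-21,0,0,0,0],[-1,-37,-51,0,0,0,0],[-1,-60,-82,0,0,0,0],[-1,-83,-114,0,0,0,0],[-1,-106,-146,0,0,0,0],[-1,-129,-177,0,0,0,0],[-1,-150,-206,0,0,0,0],[-1,-169,-232,0,0,0,0]]'; python3 -m creep '[[-1,-14,-19,0,0,0,0],[-1,-24,-32,0,0,0,0],[-1,-27,-36,0,0,0,0],[-1,-27,-36,0,0,0,0],[-1,-27,-36,0,0,0,0]]'
python3 - <<'E'
from h import *
C=cap('wrist');P=cloud(C);print(r.sense()['tcp_pos'])
save(np.hstack([C[0][100:300,180:380]]).repeat(3,0).repeat(3,1)[:600],'w4.png')
def proj(C,X):
    q=np.linalg.inv(C[2])@np.r_[X,1];return q[0]/q[2]*C[3]+C[4],q[1]/q[2]*C[3]+C[5]
print(proj(C,[.475,.1855,.03]),proj(C,[.4734,.1867,.03]))
m=(np.linalg.norm(P[...,:2]-[.475,.186],axis=-1)<.032)&(P[...,2]<.034)&(P[...,2]>.0255);Q=P[m];print(len(Q),Q.mean(0),cv2.minAreaRect((Q[:,:2]*1000).astype(np.float32)))
E
```

```text
time_s: 7.83
tcp_pos: [0.4822, 0.143, 0.3563]
ee_rot: [[0.897, -0.441, -0.001], [-0.441, -0.897, -0.0], [-0.001, 0.001, -1.0]]
wrist_force: [0.6, -0.3, -4.0]
gripper_width: 0.181
gripper_force: 32.8
time_s: 8.25
tcp_pos: [0.4746, 0.1849, 0.3562]
ee_rot: [[0.897, -0.442, -0.001], [-0.442, -0.897, -0.001], [-0.001, 0.001, -1.0]]
wrist_force: [0.0, -0.3, -2.9]
gripper_width: 0.176
gripper_force: 32.8
[0.47472312 0.18451015 0.35632961]
(np.float64(279.3500126949984), np.float64(190.87266162199433)) (np.float64(278.96982125698145), np.float64(192.8639434197872))
1341 [0.47578713 0.18495656 0.02947347] ((477.8943176269531, 191.50123596191406), (50.78474044799805, 36.181644439697266), 67.9990005493164)
```

View pics/w4.png

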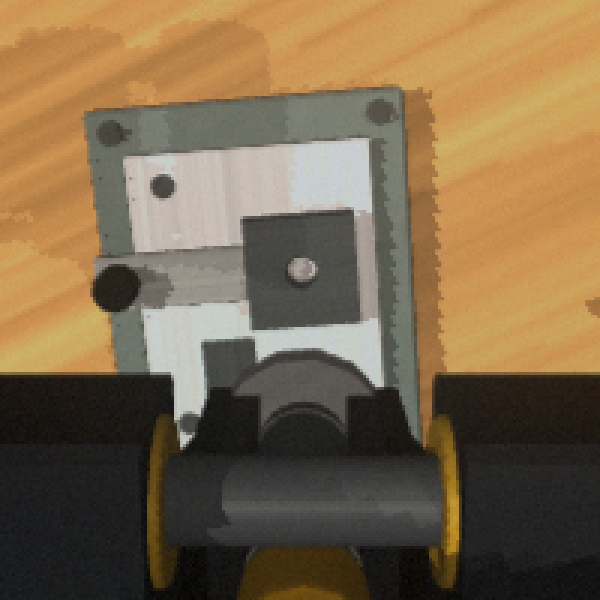

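The hole is at crop (302,269), full-frame pixel (280.7,189.7), and the block's corners centre on the same spot. The collar sits in line with it. I'll compute the fine shift from this.

Run:
```python
from h import *
C=cap('wrist');s=r.sense();h=ray(C,280.9,189.8,.03);print(h)
P=cloud(C)
m=(np.linalg.norm(P[...,:2]-[.4745,.185],axis=-1)<.04)&(P[...,2]>.166)&(P[...,2]<.178);Q=P[m];R=np.array(s['ee_rot'])
q=(Q-s['tcp_pos'])@R; print('collar in tool',len(q),q.min(0),q.max(0))
print(move([h[0],h[1],s['tcp_pos'][2]]))
C=cap('side');P=cloud(C)
m=(np.linalg.norm(P[...,:2]-[.4745,.185],axis=-1)<.02)&(P[...,2]>.10)&(P[...,2]<.16);Q=P[m];print('side stem',len(Q),Q.min(0),Q.mean(0))
```

```text
[0.47539978 0.18329357 0.03      ]
collar in tool 902 [ 0.00121572 -0.01632915  0.17847462] [0.01521514 0.0164067  0.1903426 ]
[1.  0.6 0. ]
side stem 29 [0.47146337 0.17513897 0.12617711] [0.47546602 0.18018177 0.14346433]
```

```bash
python3 -m creep '[[-1,1,0.6,5,0,0,0],[-1,1.4,0.6,15,0,0,0],[-1,1.4,0.6,28,0,0,0],[-1,1.4,0.6,42,0,0,0],[-1,1.4,0.6,55,0,0,0],[-1,1.4,0.6,65,0,0,0],[-1,1.4,0.6,70,0,0,0],[-1,1.4,0.6,70,0,0,0]]'; python3 -m creep '[[-1,0,0,0,0,0,0],[-1,0,0,0,0,0,0],[-1,0,0,0,0,0,0]]'
python3 - <<'E'
from h import *
I=[]
for c in('side','scene'):
    C=cap(c);q=np.linalg.inv(C[2])@np.array([.4754,.1833,.05,1]);u,v=(q[:2]/q[2]*C[3]+[C[4],C[5]]).round().astype(int)
    x0,y0=u-25,v-30;print(c,x0,y0)
    I.append(cv2.resize(C[0][y0:y0+60,x0:x0+50],(400,480),interpolation=2))
    for n,X in(('holetop',[.4754,.1833,.03]),('tip?',[.4754,.1833,.054]),):
        q=np.linalg.inv(C[2])@np.r_[X,1];w=q[:2]/q[2]*C[3]+[C[4],C[5]]-[x0,y0];print(n,(w*8).round(),'m/px',q[2]/C[3])
        
save(np.hstack(I),'c5.png');s=r.sense();print(s['tcp_pos'],s['wrist_force'])
E
```

```text
time_s: 9.07
tcp_pos: [0.4755, 0.1836, 0.2852]
ee_rot: [[0.897, -0.442, -0.003], [-0.442, -0.897, -0.002], [-0.002, 0.003, -1.0]]
wrist_force: [-0.2, 0.5, -2.3]
gripper_width: 0.175
gripper_force: 32.8
time_s: 9.32
tcp_pos: [0.476, 0.1842, 0.2875]
ee_rot: [[0.897, -0.442, 0.001], [-0.442, -0.897, 0.001], [0.001, -0.002, -1.0]]
wrist_force: [-0.7, 0.3, -2.8]
gripper_width: 0.175
gripper_force: 32.8
side 200 164
holetop [203. 280.] m/px 0.0029032697163020077
tip? [198. 228.] m/px 0.002866323076089669
scene 303 169
holetop [194. 288.] m/px 0.0028815015762873324
tip? [199. 232.] m/px 0.002846394176724466
[0.47583981 0.1841909  0.28741043] [-0.45366382  0.75833388 -1.72147321]
```

View pics/c5.png

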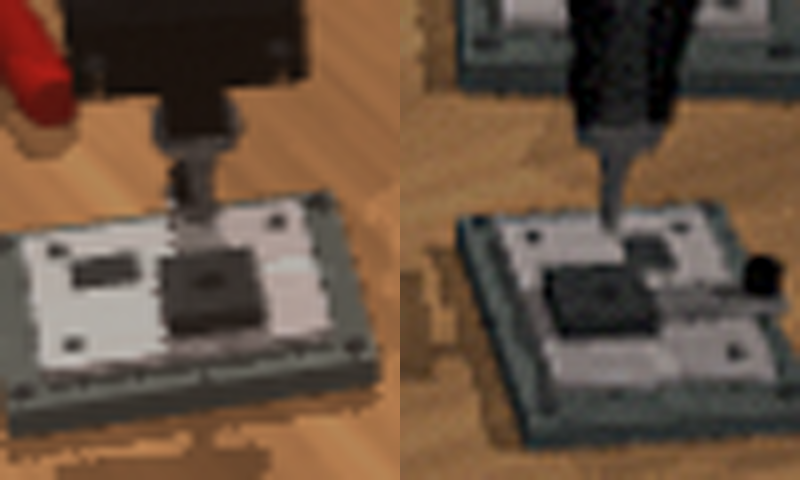

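The tip ends just above the block, with the hole at side crop (210,282) and scene crop (608,292). The collar and stem line up with the hole to within about 2 mm in both views. I'll descend in small steps and watch the force.

```bash
python3 -m creep '[[-1,-0.2,0.3,5,0,0,0],[-1,-0.2,0.5,11,0,0,0],[-1,-0.2,0.5,15,0,0,0],[-1,-0.2,0.5,18,0,0,0],[-1,-0.2,0.5,18,0,0,0],[-1,-0.2,0.5,18,0,0,0]]'; python3 -m creep '[[-1,0,0,2,0,0,0],[-1,0,0,4,0,0,0],[-1,0,0,4,0,0,0],[-1,0,0,4,0,0,0]]';python3 -m creep '[[-1,0,0,2,0,0,0],[-1,0,0,4,0,0,0],[-1,0,0,4,0,0,0],[-1,0,0,4,0,0,0]]'
```

```text
time_s: 9.92
tcp_pos: [0.4753, 0.1837, 0.2684]
ee_rot: [[0.897, -0.442, -0.001], [-0.442, -0.897, -0.001], [-0.0, 0.001, -1.0]]
wrist_force: [0.8, -0.7, -2.5]
gripper_width: 0.175
gripper_force: 32.8
time_s: 10.25
tcp_pos: [0.4753, 0.1837, 0.2647]
ee_rot: [[0.897, -0.442, -0.0], [-0.442, -0.897, -0.0], [-0.0, 0.0, -1.0]]
wrist_force: [0.3, -0.3, -2.3]
gripper_width: 0.174
gripper_force: 32.8
time_s: 10.58
tcp_pos: [0.4753, 0.1837, 0.2606]
ee_rot: [[0.897, -0.442, -0.0], [-0.442, -0.897, -0.0], [-0.0, 0.0, -1.0]]
wrist_force: [-0.1, -0.9, -1.9]
gripper_width: 0.178
gripper_force: 32.8
```

```bash
python3 -m creep '[[-1,0,0,1,0,0,0],[-1,0,0,2,0,0,0],[-1,0,0,2,0,0,0],[-1,0,0,2,0,0,0]]'; python3 -m creep '[[-1,0,0,1,0,0,0],[-1,0,0,2,0,0,0],[-1,0,0,2,0,0,0],[-1,0,0,2,0,0,0]]';python3 -m creep '[[-1,0,0,1,0,0,0],[-1,0,0,2,0,0,0],[-1,0,0,2,0,0,0],[-1,0,0,2,0,0,0]]'
```

```text
time_s: 10.92
tcp_pos: [0.4753, 0.1837, 0.2587]
ee_rot: [[0.897, -0.442, -0.0], [-0.442, -0.897, -0.0], [-0.0, 0.0, -1.0]]
wrist_force: [0.1, 0.3, -1.9]
gripper_width: 0.179
gripper_force: 32.8
time_s: 11.25
tcp_pos: [0.4753, 0.1837, 0.2567]
ee_rot: [[0.897, -0.442, -0.0], [-0.442, -0.897, -0.0], [-0.0, 0.0, -1.0]]
wrist_force: [0.1, 0.7, -1.3]
gripper_width: 0.175
gripper_force: 32.8
time_s: 11.58
tcp_pos: [0.4753, 0.1837, 0.2546]
ee_rot: [[0.897, -0.442, -0.0], [-0.442, -0.897, -0.0], [-0.0, 0.0, -1.0]]
wrist_force: [0.0, -0.0, -2.3]
gripper_width: 0.177
gripper_force: 32.8
```

Run:
```python
from h import *
s=r.sense();print(s['time_s'],s['tcp_pos'],s['wrist_force'],s['moment'])
```

```text
11.5833 [0.47529206 0.18370721 0.25464137] [ 0.04300531 -0.00992644 -2.317823  ] [-0.00257732  0.026601   -0.02001675]
```

There's no contact yet, and even the shortest stem would put the tip below the block's top (z < 0.0226). So the tip is in the hole.

```bash
python3 -m creep '[[-1,0,0,1,0,0,0],[-1,0,0,2,0,0,0],[-1,0,0,2,0,0,0],[-1,0,0,2,0,0,0]]' | grep -E 'tcp|wrist'; python3 -m creep '[[-1,0,0,1,0,0,0],[-1,0,0,2,0,0,0],[-1,0,0,2,0,0,0],[-1,0,0,2,0,0,0]]'| grep -E 'tcp|wrist'
```

```text
tcp_pos: [0.4753, 0.1837, 0.2527]
wrist_force: [-0.0, -0.0, -2.9]
tcp_pos: [0.4754, 0.1838, 0.2512]
wrist_force: [-0.7, -0.3, 1.5]
```

Contact at TCP z of about 0.2515. The trip is due near 0.2445, so I'll press in small steps.

```bash
python3 -m creep '[[-1,0,0,1,0,0,0],[-1,0,0,2,0,0,0],[-1,0,0,2,0,0,0]]' | grep -E 'tcp|wrist'; python3 -m creep '[[-1,0,0,1,0,0,0],[-1,0,0,2,0,0,0],[-1,0,0,2,0,0,0]]'| grep -E 'tcp|wrist'
```

```text
tcp_pos: [0.4755, 0.1838, 0.2491]
wrist_force: [-0.7, -0.0, 3.7]
tcp_pos: [0.4755, 0.1838, 0.2471]
wrist_force: [-2.3, -0.9, 6.3]
```

```bash
python3 -m creep '[[-1,0,0,0.5,0,0,0],[-1,0,0,0.5,0,0,0]]' | grep -E 'tcp|rot|wrist'
```

```text
tcp_pos: [0.4755, 0.1839, 0.2468]
ee_rot: [[0.897, -0.442, 0.001], [-0.442, -0.897, 0.0], [0.001, -0.001, -1.0]]
wrist_force: [-1.6, -0.3, 5.7]
```

```bash
for i in 1; do python3 -m creep '[[-1,0,0,1,0,0,0],[-1,0,0,1,0,0,0]]' | grep -E 'tcp|wrist'; done; python3 -m creep '[[-1,0,0,0.5,0,0,0],[-1,0,0,0.5,0,0,0]]' | grep -E 'tcp|wrist'; python3 -m creep '[[-1,0,0,0.4,0,0,0],[-1,0,0,0.4,0,0,0]]' | grep -E 'tcp|wrist'
```

```text
tcp_pos: [0.4756, 0.1839, 0.2459]
wrist_force: [-2.1, -0.2, 7.5]
tcp_pos: [0.4756, 0.1839, 0.2456]
wrist_force: [-1.4, -0.5, 8.5]
tcp_pos: [0.4756, 0.1839, 0.2452]
wrist_force: [-1.6, -1.4, 9.2]
```

```bash
python3 -m creep '[[-1,0,0,0.4,0,0,0],[-1,0,0,0.4,0,0,0]]' | grep -E 'tcp|wrist'; python3 -m creep '[[-1,0,0,0.4,0,0,0],[-1,0,0,0.4,0,0,0]]' | grep -E 'tcp|wrist'
```

```text
tcp_pos: [0.4756, 0.1839, 0.2449]
wrist_force: [-2.1, 0.0, 8.3]
tcp_pos: [0.4756, 0.1839, 0.2446]
wrist_force: [-3.0, -2.3, 9.1]
```

```bash
python3 -m creep '[[-1,0,0,0.4,0,0,0],[-1,0,0,0.4,0,0,0]]' | grep -E 'tcp|wrist'; python3 -m creep '[[-1,0,0,0,0,0,0]]' | grep -E 'tcp|wrist'
```

```text
tcp_pos: [0.4756, 0.1839, 0.2442]
wrist_force: [-2.8, -1.8, 10.0]
tcp_pos: [0.4756, 0.1839, 0.2442]
wrist_force: [-2.6, -1.3, 9.9]
```

```bash
python3 -m creep '[[-1,0,0,0.4,0,0,0],[-1,0,0,0.4,0,0,0]]' | grep -E 'tcp|wrist'; python3 -m creep '[[-1,0,0,0,0,0,0]]' | grep -E 'tcp|wrist'
```

```text
tcp_pos: [0.4755, 0.1838, 0.2436]
wrist_force: [-0.7, -0.2, 5.8]
tcp_pos: [0.4755, 0.1838, 0.2434]
wrist_force: [-2.0, -1.3, 6.0]
```

The force fell from 10 to 5.8 N, so the punch tripped in the hole. Now I'll ease off straight up and lift out.

```bash
python3 -m creep '[[-1,0,0,-3,0,0,0],[-1,0,0,-8,0,0,0],[-1,0,0,-16,0,0,0],[-1,0,0,-28,0,0,0],[-1,0,0,-44,0,0,0],[-1,0,0,-62,0,0,0],[-1,0,0,-80,0,0,0],[-1,0,0,-95,0,0,0]]' | grep -E 'tcp|wrist|width'; python3 -m creep '[[-1,0,0,-10,0,0,0],[-1,0,0,-17,0,0,0],[-1,0,0,-17,0,0,0],[-1,0,0,-17,0,0,0],[-1,0,0,-17,0,0,0]]' | grep -E 'tcp|wrist|width'
python3 - <<'E'
from h import *
C=cap('wrist');P=cloud(C);s=r.sense();R=np.array(s['ee_rot']);t=s['tcp_pos'];
m=(np.linalg.norm(P[...,:2]-t[:2],axis=-1)<.04)&(P[...,2]>t[2]-.19)&(P[...,2]<t[2]-.178);q=(P[m]-t)@R
print('collar in tool',len(q),q.min(0),q.max(0),np.median(q,0))
print(move([.5323,-.1418,.358]))
C=cap('side');P=cloud(C);m=(np.linalg.norm(P[...,:2]-t[:2],axis=-1)<.025)&(P[...,2]>.10)&(P[...,2]<.19);Q=P[m]
for lo in np.arange(.1,.19,.01):
    q=Q[(Q[:,2]>=lo)&(Q[:,2]<lo+.01)]
    if len(q):print(lo.round(2),len(q),q.mean(0).round(4))
E
```

```text
tcp_pos: [0.475, 0.1836, 0.3385]
wrist_force: [1.1, -0.5, -3.2]
gripper_width: 0.178
tcp_pos: [0.475, 0.1835, 0.3536]
wrist_force: [-0.1, 1.0, -2.4]
gripper_width: 0.177
collar in tool 900 [ 0.00176451 -0.0161693   0.17801615] [0.01533353 0.01651759 0.18996449] [ 9.85117582e-03 -7.54073152e-05  1.84114790e-01]
[195.2 266.5  -4.2]
0.12 4 [0.4762 0.1803 0.127 ]
0.13 9 [0.4742 0.1795 0.1346]
0.14 10 [0.4747 0.1784 0.1456]
0.15 5 [0.475  0.1779 0.1526]
0.16 32 [0.4716 0.1729 0.166 ]
0.17 29 [0.4702 0.1704 0.1748]
0.18 25 [0.469  0.1684 0.1851]
```

The punch hasn't moved in the grip. Back to the stand.

```bash
python3 -m creep '[[-1,15,21,-4,0,0,0],[-1,37,51,-4,0,0,0],[-1,60,82,-4,0,0,0],[-1,83,114,-4,0,0,0],[-1,106,146,-4,0,0,0],[-1,129,177,-4,0,0,0],[-1,150,206,-4,0,0,0],[-1,169,232,-4,0,0,0]]' | grep tcp; python3 -m creep '[[-1,14,19,0,0,0,0],[-1,24,32,0,0,0,0],[-1,26,34.5,0,0,0,0],[-1,26,34.5,0,0,0,0],[-1,26,34.5,0,0,0,0],[-1,26,34.5,0,0,0,0]]'
python3 - <<'E'
from h import *
print(move([.5322,-.1418,.257]),r.sense()['tcp_pos'])
C=cap('wrist');P=cloud(C);m=(np.linalg.norm(P[...,:2]-[.532,-.1415],axis=-1)<.045)&(P[...,2]<.068)&(P[...,2]>.06)
print(cv2.minAreaRect((P[m][:,:2]*1000).astype(np.float32)))
E
```

```text
tcp_pos: [0.5243, -0.1013, 0.358]
time_s: 16.6
tcp_pos: [0.5323, -0.1407, 0.3584]
ee_rot: [[0.897, -0.441, -0.001], [-0.441, -0.897, 0.0], [-0.001, 0.0, -1.0]]
wrist_force: [0.0, -0.7, -3.3]
gripper_width: 0.177
gripper_force: 32.8
[  0.5   1.  101.4] [ 0.53230154 -0.14072171  0.35842966]
((531.597412109375, -141.3647918701172), (60.053245544433594, 60.19315719604492), 62.21027755737305)
```

```bash
python3 -m creep '[[-1,0.4,1,5,0,0,0],[-1,0.4,1,15,0,0,0],[-1,0.4,1,30,0,0,0],[-1,0.4,1,45,0,0,0],[-1,0.4,1,60,0,0,0],[-1,0.4,1,74,0,0,0],[-1,0.4,1,84,0,0,0],[-1,0.4,1,90,0,0,0]]' | grep -E 'tcp|wrist'; python3 -m creep '[[-1,0,0,1,0,0,0],[-1,0,0,2,0,0,0],[-1,0,0,4,0,0,0],[-1,0,0,6,0,0,0],[-1,0,0,8,0,0,0],[-1,0,0,9,0,0,0],[-1,0,0,9,0,0,0],[-1,0,0,9,0,0,0]]'| grep -E 'tcp|wrist'
```

```text
tcp_pos: [0.5319, -0.1423, 0.2668]
wrist_force: [-0.4, 0.2, -2.8]
tcp_pos: [0.5324, -0.1426, 0.2599]
wrist_force: [0.3, 0.1, -2.7]
```

```bash
python3 -m creep '[[-1,0,-0.6,1,0,0,0],[-1,0,-0.6,2,0,0,0],[-1,0,-0.6,2,0,0,0],[-1,0,-0.6,2,0,0,0]]' | grep -E 'tcp|wrist'; python3 -m creep '[[-1,0,0,0.7,0,0,0],[-1,0,0,0.7,0,0,0],[-1,0,0,0.7,0,0,0]]'| grep -E 'tcp|wrist'
```

```text
tcp_pos: [0.5326, -0.142, 0.2577]
wrist_force: [0.6, -0.0, -2.4]
tcp_pos: [0.5326, -0.1421, 0.257]
wrist_force: [-0.8, 0.1, -2.9]
```

```bash
python3 -m creep '[[-1,0,0,0.6,0,0,0],[-1,0,0,0.6,0,0,0],[-1,0,0,0.6,0,0,0]]' | grep -E 'tcp|wrist'; python3 -m creep '[[-1,0,0,0.5,0,0,0],[-1,0,0,0.5,0,0,0],[-1,0,0,0.5,0,0,0]]'| grep -E 'tcp|wrist'
```

```text
tcp_pos: [0.5327, -0.1421, 0.2569]
wrist_force: [-1.3, 2.0, 0.7]
tcp_pos: [0.5326, -0.142, 0.2569]
wrist_force: [-2.8, 0.5, 5.0]
```

The collar is seated: the force has reversed and z is the same as at pickup. I'll open the gripper, back off a little and rise.

```bash
python3 -m creep '[[-1,0,0,-0.5,0,0,0],[-0.3,0,0,-0.5,0,0,0],[0.3,0,0,-0.5,0,0,0],[1,0,0,-0.5,0,0,0],[1,0,0,-0.5,0,0,0],[1,0,0,-0.5,0,0,0],[1,0,0,-0.5,0,0,0],[1,0,0,-0.5,0,0,0]]'| grep -E 'tcp|wrist|width'; python3 -m creep '[[1,0,0,0,0,0,0],[1,0,0,0,0,0,0],[1,0,0,0,0,0,0],[1,0,0,0,0,0,0]]'| grep -E 'wrist|width'
```

```text
tcp_pos: [0.5327, -0.1421, 0.2564]
wrist_force: [1.3, -0.1, 0.6]
gripper_width: 0.621
wrist_force: [-0.0, -0.2, 0.3]
gripper_width: 0.93
```

```bash
python3 -m creep '[[1,0,0,-6,0,0,0],[1,0,0,-20,0,0,0],[1,0,0,-40,0,0,0],[1,0,0,-65,0,0,0],[1,0,0,-90,0,0,0],[1,0,0,-115,0,0,0],[1,-15,0,-135,0,0,0],[1,-30,0,-147,0,0,0]]'| grep -E 'tcp|wrist|width'; python3 -m creep '[[1,0,0,0,0,0,0],[1,0,0,0,0,0,0],[1,0,0,0,0,0,0],[1,0,0,0,0,0,0]]'| grep -E 'tcp|wrist|width'
python3 - <<'E'
from h import *
C=cap('wrist');save(C[0],'w6.png');P=cloud(C)
m=(abs(P[...,0]-.535)<.06)&(abs(P[...,1]+.147)<.06)
for lo,hi in((.058,.069),(.07,.077),(.120,.145)):
    Q=P[m&(P[...,2]>lo)&(P[...,2]<hi)]
    print(lo,len(Q),Q.mean(0),cv2.minAreaRect((Q[:,:2]*1000).astype(np.float32)))
E
```

```text
tcp_pos: [0.5059, -0.1289, 0.4065]
wrist_force: [-0.5, -0.2, -0.0]
gripper_width: 1.0
tcp_pos: [0.506, -0.1289, 0.4024]
wrist_force: [0.0, 0.6, -0.6]
gripper_width: 0.998
0.058 2842 [ 0.53280494 -0.14204513  0.06460664] ((531.3767700195312, -141.56134033203125), (59.458858489990234, 60.10833740234375), 62.44211959838867)
0.07 438 [ 0.53636233 -0.14382787  0.0726185 ] ((533.7933959960938, -142.65293884277344), (30.814054489135742, 26.383913040161133), 60.67302703857422)
0.12 405 [ 0.53274659 -0.14213993  0.13573808] ((532.3388671875, -141.82589721679688), (15.920239448547363, 16.21666717529297), 19.913564682006836)
```

View pics/w6.png

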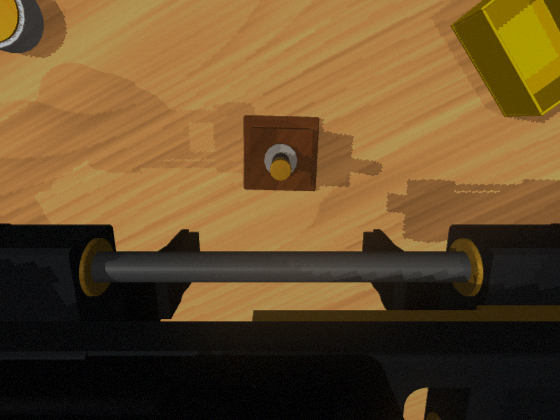

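The punch stands upright in the stand at pixel (281,162). Its collar and cap are at the same heights and positions as at the start, and the gripper is clear.

```bash
python3 -c "
from station import r
print(r.finish_job())"
```

```text
the job is handed in; nothing more can be done
None
```

The punch tripped once in the guide hole (the push fell from 10 to 5.8 N and I eased off at once), is back upright in the stand with its collar seated, and the job is handed in; no verdict was returned.

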